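# Consolidate the parts trays and stack the empties

### The job

Empty the mixed parts tray: stand its square post upright in the free cell of the post tray and its two round bushes upright in the free cells of the bush tray, one to a cell, so that both trays are full of their own kind. Then set the emptied tray level and squarely, edges lined up, on top of the tray that is already empty. Leave the other three trays where they stand, and do not disturb the glue bottle, the ink tin or the tape roll.

Things in the scene. Friction and masses are not known exactly. Their poses are not given: they have to be found in the camera images.
- tray_post_c (a point): The post tray: loose grey open tray, 150 x 52 mm outside, 22 mm high, walls and floor 3 mm, three cells (46 x 46 mm inside) in a row at x = -49, 0, +49 mm, dividers as high as the rim, about 0.15 kg. Point: its centre, 11 mm above its underside; x along the row, z up. At the start it holds two square posts, middle cell free.
- tray_bush_c (a point): The bush tray: loose grey open tray, 150 x 52 mm outside, 22 mm high, walls and floor 3 mm, three cells (46 x 46 mm inside) in a row at x = -49, 0, +49 mm, dividers as high as the rim, about 0.15 kg. Point: its centre, 11 mm above its underside; x along the row, z up. At the start it holds one round bush in an end cell, two cells free.
- tray_mixed_c (a point): The mixed tray: loose grey open tray, 150 x 52 mm outside, 22 mm high, walls and floor 3 mm, three cells (46 x 46 mm inside) in a row at x = -49, 0, +49 mm, dividers as high as the rim, about 0.15 kg. Point: its centre, 11 mm above its underside; x along the row, z up. At the start it holds one square post and two round bushes in any order. It can be gripped across its 52 mm width.
- tray_empty_c (a point): The empty tray: loose grey open tray, 150 x 52 mm outside, 22 mm high, walls and floor 3 mm, three cells (46 x 46 mm inside) in a row at x = -49, 0, +49 mm, dividers as high as the rim, about 0.15 kg. Point: its centre, 11 mm above its underside; x along the row, z up. Nothing in it; a tray set on it rests on its rim, with nothing to locate it.
- post1_c (a point): square aluminium post, 24 x 24 mm, 70 mm tall, standing upright in a cell (its top 51 mm above the tray's rim), dark hole mark on top, about 0.1 kg, loose. Point: its centre, 35 mm above its foot; x and y across its flat sides, z up. Starts in the post tray.
- post2_c (a point): square aluminium post, 24 x 24 mm, 70 mm tall, standing upright in a cell (its top 51 mm above the tray's rim), dark hole mark on top, about 0.1 kg, loose. Point: its centre, 35 mm above its foot; x and y across its flat sides, z up. Starts in the post tray.
- post3_c (a point): square aluminium post, 24 x 24 mm, 70 mm tall, standing upright in a cell (its top 51 mm above the tray's rim), dark hole mark on top, about 0.1 kg, loose. Point: its centre, 35 mm above its foot; x and y across its flat sides, z up. Starts in the mixed tray.
- bush1_c (a point): round aluminium bush, 30 mm diameter, 54 mm tall, standing upright in a cell (its top 35 mm above the tray's rim), dark hole mark on top, about 0.1 kg, loose. Point: its centre, 27 mm above its foot; z up. Starts in the bush tray.
- bush2_c (a point): round aluminium bush, 30 mm diameter, 54 mm tall, standing upright in a cell (its top 35 mm above the tray's rim), dark hole mark on top, about 0.1 kg, loose. Point: its centre, 27 mm above its foot; z up. Starts in the mixed tray.
- bush3_c (a point): round aluminium bush, 30 mm diameter, 54 mm tall, standing upright in a cell (its top 35 mm above the tray's rim), dark hole mark on top, about 0.1 kg, loose. Point: its centre, 27 mm above its foot; z up. Starts in the mixed tray.
- glue_bottle_c (a point): bystander: white glue bottle with a red spout, 60 mm diameter, 185 mm tall, standing; leave it alone. Point: its centre, 92 mm up
- tin_c (a point): bystander: lidded ink tin with a yellow band, 84 mm diameter, 80 mm tall, standing; leave it alone. Point: its centre, 40 mm up
- tape_c (a point): bystander: black tape roll lying flat, 80 mm diameter, 19 mm high; leave it alone. Point: its centre, 10 mm up
Not all that is in view belongs to the job. Leave any green or orange look-alike of the part that bears bush3_c alone.

How it is judged:
By the outcome, as a careful person would: the job done as asked, in the order asked, and still so for the second after the job is handed in, with the robot touching nothing.
It also fails if it takes over 72 s, if anything falls off the work surface, if the arm or the gripper's body presses on something with over 40 N, if the wrist force passes 120 N, or if a joint passes its speed limit or range.

### The arm

A 7-joint arm with a two-finger parallel gripper is mounted at the origin on a cart in front of the work surface, level with it; the furniture and walls round the work are solid. World frame = base frame: x ahead of the robot, y to its left, z up, the work surface at z = 0. Lengths are in m, angles in rad, forces in N, time in s.
With the tool pointing down it reaches from about 0.4 to 0.75 m from the base axis. Payload 19.5 kg.
Tool frame: the origin (TCP) lies between the finger pads; the fingertips stand 22 mm ahead of it and the grasp point (between the pads) lies 3 mm ahead of it; z points along the fingers, y is the line along which they close (so a half turn about z gives the same grasp; the last joint's range is limited). The gripper opens to 85 mm and grips with 20 to 120 N. Pads are 22 mm wide; open, the fingers measure 114 mm over their backs; the gripper's body (76 mm by 85 mm) begins 54 mm behind the grasp point. The pads swing forward as they close: fully open they stand 13 mm farther back than shut.
Start: joints at [1.106, 0.707, -0.028, 1.485, 0.022, 0.951, -0.075], TCP at [0.236, -0.524, 0.253] pointing down, gripper open.
Joint ranges: [-2.71, 2.71], [-0.32, 2.16], [-1.57, 1.52], [0, 2.45], [-1.46, 4.6], [0, 2.02], [-2.83, 2.83]. Speed limits (rad/s): [1.89, 1.89, 2.57, 2.57, 3.01, 3.01, 3.01].

### API

Orientations are given as a unit quaternion [w, x, y, z].
In Python, from workcell import r gives the robot as it stands.
- The arm moves only by the tool play_rows, never from a script. Its argument "increments" is a list of rows, each an object with "dp": the shift along the tool's x, y, z in mm, a list of three; "twist": the turn about the tool's z in degrees; "jaw": the opening, from 0 (shut) to 1 (fully open). In form: [{"dp": [x, y, z], "twist": twist, "jaw": jaw}, ...]. A call has 1 to 12 rows; each row shifts and turns the commanded pose from where the row before left it, along the tool's axes as they then stand; what a row does not reach is not made up. A row lasts 1/8 s, in which the tool goes at most 62.5 mm and 10.7 degrees, less where a joint would pass 70% of its speed; a pose out of reach is approached as far as the arm can. A call is refused whole if a number of a shift passes 62.5 or a number of a turn 10.7, either way. A call with a gripper value outside its range is refused whole. The fingers move at their own pace and stop on an object; "force" is the grip in N (left out, the last holds). Time passes only in rows, so rows that do not move let the fingers close. It gives the time, the measured TCP pose, the force, the opening and the grip force at its end, in the units of the state.
- r.observe(): the state, without advancing time (a new reading comes with each control period).
- r.get_image(name): name is "side" or "top"; returns the picture (384x512x3 uint8, blue, green, red); there is no depth.
- r.camera_params(name): a dict with "fov_y" (degrees; the focal length in pixels is half the picture's height over the tangent of half this angle, whatever the lens; pixels are square), "cx", "cy" (the principal point, pixels), "D" ([k1, k2, p1, p2, k3] as OpenCV has them; the pictures are not rectified), "rvec" (rotation vector, rad) and "tvec" (3), from world to camera coordinates, as OpenCV has them. Camera axes: x right, y down, z forward; pixel columns grow to the right and rows downward; lengths in m; the calibration is good to about 2 mm. A picture is of the moment at which its call begins. camera_params takes no time and is no camera call.
- r.close_job(): hands the job in; it is judged then, once.
The state is a dict: "clock": time; "joint_positions": joint angles; "joint_velocities": joint speeds; "joint_efforts": joint torques, N m; "ee_pos": TCP position; "tcp_rot": TCP orientation; "wrist_force": force on the tool from outside, world axes, zero at the start; "ft_torque": the same for the moment, N m; "opening": opening from 0.0 (shut) to 1.0 (fully open); "grasp_force": force on a finger pad.
Only numpy, scipy, OpenCV 4.12 (cv2) and the standard library are available. Lean on these libraries where they do the work, as an engineer would, in place of code of your own. Each camera call takes 0.05 s, during which the arm holds its last target. There are 200 camera calls.

## Working session

There is one attempt and no reset: what is moved stays moved. The work goes in short steps, Python scripts to look and compute and a tool call to move; the robot and the scene stay as the last step left them, time stands still between calls to the robot, and variables do not carry over. Pictures are saved under pics/ and viewed, at most 10 in all, crops included, and the job is handed in when it is done.

Besides the shell and the picture viewer there is one more tool, called after "Request:" by a JSON object that holds its "op" and its "data". play_rows: Moves the arm, as the interface text tells. Its arguments: {"type":"object","properties":{"increments":{"type":"array"},"force":{"type":"number"}},"required":["increments"]}

```bash
mkdir -p pics
python3 - <<'E'
from workcell import r
import cv2
for n in("top","side"):
    cv2.imwrite(f"pics/{n}0.png",r.get_image(n)); print(n,r.camera_params(n))
o=r.observe(); print({k:o[k] for k in("clock","ee_pos","tcp_rot","opening","wrist_force")})
E
```

```text
top {'fov_y': 42.218619137255125, 'cx': 254.01678754220248, 'cy': 183.79483056678276, 'D': array([-0.03043821,  0.        ,  0.        ,  0.        ,  0.        ]), 'rvec': array([ 2.13444739, -2.1040177 ,  0.21870065]), 'tvec': array([-0.00760514,  0.53682648,  1.45472684])}
side {'fov_y': 56.5674150717103, 'cx': 254.8195544954832, 'cy': 189.76406325583423, 'D': array([0.0174859, 0.       , 0.       , 0.       , 0.       ]), 'rvec': array([ 2.00352161,  1.77147421, -0.52055897]), 'tvec': array([-0.0908915 , -0.42078575,  1.21237974])}
{'clock': 0.1, 'ee_pos': array([ 0.23584242, -0.52419676,  0.2529152 ]), 'tcp_rot': array([-4.28207382e-04,  9.77740679e-01,  2.09816516e-01, -1.02709191e-04]), 'opening': 0.9997710481199162, 'wrist_force': array([-1.05219566,  0.35897776, -0.82774388])}
```

View pics/top0.png

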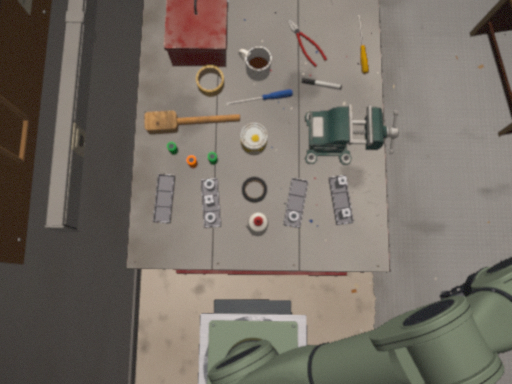

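View pics/side0.png

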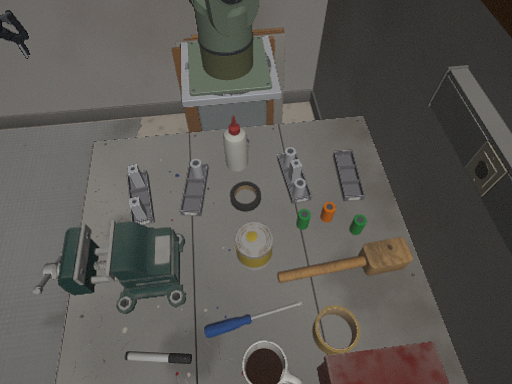

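The top view has +x up and +y left. The trays, by pixel, are empty (165,198), mixed (211,203), bush (295,203) and post (341,200). The tape is at (254,189), the bottle at (258,221) and the tin at (254,136). I'll zoom in to segment them.

Run:
```python
import cv2,numpy as np
a=cv2.imread("pics/top0.png")[165:240,145:365]
b=cv2.imread("pics/side0.png")[140:235,115:375]
a=cv2.resize(a,(780,266),interpolation=cv2.INTER_CUBIC);b=cv2.resize(b,(780,285),interpolation=cv2.INTER_CUBIC)
cv2.imwrite("pics/crop0.png",np.vstack([a,b]))
```

```text
(no output)
```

View pics/crop0.png

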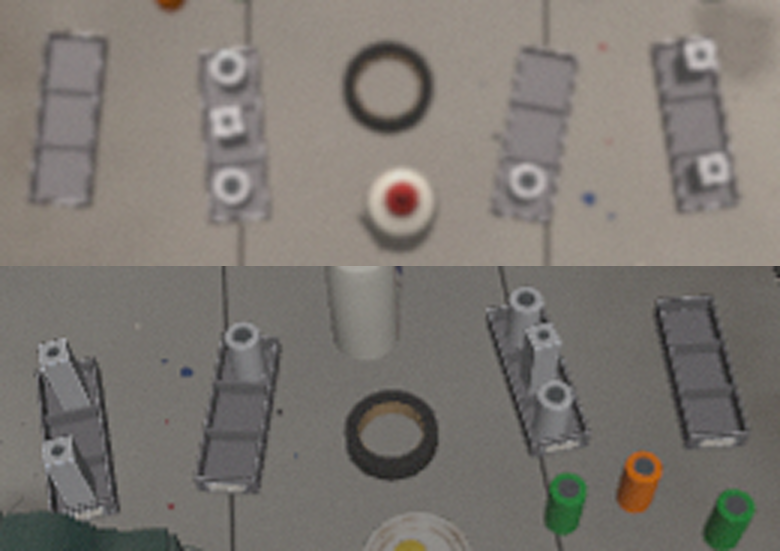

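```bash
cat > h.py <<'E'
import cv2,numpy as np
from workcell import r
def cam(n):
    p=r.camera_params(n);f=192/np.tan(np.radians(p["fov_y"]/2))
    K=np.array([[f,0,p["cx"]],[0,f,p["cy"]],[0,0,1.]]);R=cv2.Rodrigues(p["rvec"])[0]
    return K,p["D"],R,p["tvec"]
def cast(n,uv,z):
    K,D,R,t=cam(n);q=cv2.undistortPoints(np.float64(uv).reshape(-1,1,2),K,D).reshape(-1,2)
    d=np.c_[q,np.ones(len(q))]@R;C=-R.T@t
    return (C+d*((z-C[2])/d[:,2])[:,None])[:,:2]
def proj(n,X):
    K,D,R,t=cam(n);return cv2.projectPoints(np.float64(X).reshape(-1,1,3),cv2.Rodrigues(R)[0],t,K,D)[0].reshape(-1,2)
E
python3 - <<'E'
from h import *
for n in("top","side"):
    K,D,R,t=cam(n);print(n,"cam at",(-R.T@t).round(3))
a=cv2.imread("pics/top0.png");s=3
A=cv2.resize(a,None,fx=s,fy=s,interpolation=cv2.INTER_CUBIC)
b,g,rr=[c.astype(int) for c in cv2.split(A)]
print("table b,g,r",a[210,185],"tray",a[200,165],a[195,295],"post top",a[213,346])
m=((rr-b)<9).astype(np.uint8)
vis=m*255
cs,_=cv2.findContours(m,cv2.RETR_EXTERNAL,cv2.CHAIN_APPROX_NONE)
for c in cs:
    if cv2.contourArea(c)<300: continue
    p=(c.reshape(-1,2)+.5)/s-.5
    if not(140<p[:,0].mean()<370 and 160<p[:,1].mean()<245):continue
    X=cast("top",p,.022)
    (cx,cy),(w,h),ang=cv2.minAreaRect((X*1000).astype(np.float32))
    print(p.mean(0).round(0),"c",round(cx,1),round(cy,1),"size",round(w,1),round(h,1),"ang",round(ang,1))
# bright tops
m2=((np.minimum(b,rr)>165)).astype(np.uint8)
cs,_=cv2.findContours(m2,cv2.RETR_EXTERNAL,cv2.CHAIN_APPROX_NONE)
for c in cs:
    if cv2.contourArea(c)<100: continue
    (u,v),(w,h),ang=cv2.minAreaRect(c);u=(u+.5)/s-.5;v=(v+.5)/s-.5
    if 140<u<370 and 160<v<245: print("part",round(u,1),round(v,1),"wh",round(w/s,1),round(h/s,1),"a",round(ang),cast("top",[(u,v)],.073).round(4),cast("top",[(u,v)],.057).round(4))
o=np.vstack([vis[495:720,435:1095],m2[495:720,435:1095]*255]);cv2.imwrite("pics/m0.png",o)
E
```

```text
top cam at [0.238 0.007 1.532]
side cam at [ 1.009 -0.027  0.798]
table b,g,r [129 136 145] tray [125 125 132] [ 97  97 103] post top [125 124 126]
[295. 203.] c 487.5 -127.2 size 53.3 151.3 ang 80.0
[210. 202.] c 483.5 133.4 size 152.0 51.8 ang 6.2
[254. 189.] c 526.0 -0.8 size 77.2 76.6 ang 53.7
[341. 200.] c 497.7 -267.3 size 151.1 54.5 ang 7.9
[164. 198.] c 494.5 277.5 size 54.6 150.7 ang 86.3
part 257.3 217.7 wh 11.0 16.4 a 83 [[ 0.4309 -0.0108]] [[ 0.433 -0.011]]
part 209.7 216.7 wh 9.1 8.9 a 18 [[0.432  0.1298]] [[0.4341 0.1312]]
part 293.5 215.2 wh 8.3 9.0 a 90 [[ 0.4401 -0.1179]] [[ 0.4423 -0.1193]]
part 345.9 211.9 wh 7.2 7.1 a 85 [[ 0.4519 -0.2735]] [[ 0.4543 -0.2766]]
part 208.5 198.6 wh 7.5 7.8 a 81 [[0.4861 0.1351]] [[0.4888 0.1365]]
part 208.8 183.3 wh 8.5 8.7 a 45 [[0.5326 0.1357]] [[0.5358 0.1371]]
part 342.1 179.7 wh 7.3 7.5 a 86 [[ 0.5494 -0.2643]] [[ 0.5528 -0.2673]]
```

View pics/m0.png

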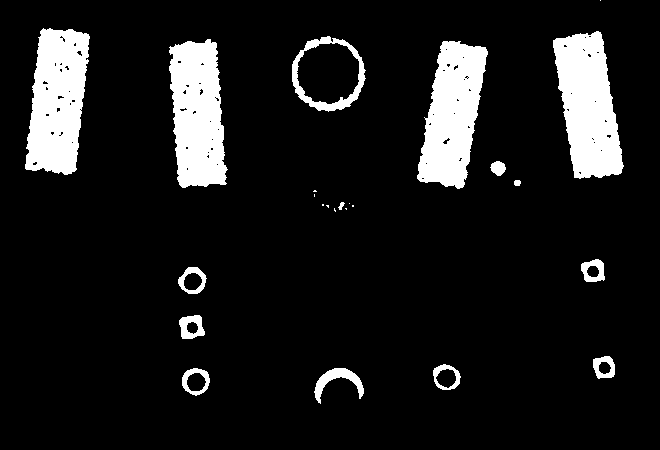

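The mask rectangles come out at about 151 x 53 mm and the cells agree with the parts found, so the measurements hold. Next I'll get the post's yaw and write a helper that gives the tool-axis shift to a target.

```bash
cat >> h.py <<'E'
def state():
    o=r.observe();q=o["tcp_rot"];yaw=2*np.arctan2(q[2],q[1]);return o,np.array(o["ee_pos"]),yaw
def go(x,y,z,deg):
    o,p,yaw=state();tw=-((deg-np.degrees(yaw)+90)%180-90);d=np.array([x,y,z])-p
    c,s=np.cos(yaw),np.sin(yaw)
    print("t",round(o["clock"],2),"pos",p.round(4),"yaw",np.degrees(yaw).round(2),"-> dp",(1000*np.array([c*d[0]+s*d[1],s*d[0]-c*d[1],-d[2]])).round(1),"twist",round(tw,1))
E
python3 - <<'E'
from h import *
a=cv2.imread("pics/top0.png");s=3
A=cv2.resize(a,None,fx=s,fy=s,interpolation=cv2.INTER_CUBIC)
m=(A.min(2)>150).astype(np.uint8)
cs,_=cv2.findContours(m,cv2.RETR_EXTERNAL,cv2.CHAIN_APPROX_NONE)
for c in cs:
    p=(c.reshape(-1,2)+.5)/s-.5;u,v=p.mean(0)
    if len(p)>50 and 170<u<370 and 170<v<225:
        X=(cast("top",p,.073)*1000).astype(np.float32);print((u.round(),v.round()),[np.round(k,1) for k in cv2.minAreaRect(X)])
go(.486,.135,.2529,6.2)
E
```

```text
(np.float64(210.0), np.float64(217.0)) [array([432.2, 129.7]), array([29.3, 28.6]), np.float64(64.4)]
(np.float64(258.0), np.float64(220.0)) [array([425. , -11.9]), array([48.1, 51.5]), np.float64(3.4)]
(np.float64(293.0), np.float64(215.0)) [array([ 440. , -117.9]), array([26.9, 28.6]), np.float64(0.0)]
(np.float64(346.0), np.float64(212.0)) [array([ 451.9, -273.6]), array([23.5, 23.2]), np.float64(5.6)]
(np.float64(208.0), np.float64(199.0)) [array([486.4, 135.1]), array([25.5, 25.5]), np.float64(10.5)]
(np.float64(209.0), np.float64(183.0)) [array([534.3, 136. ]), array([30.5, 29.9]), np.float64(1.7)]
(np.float64(342.0), np.float64(180.0)) [array([ 551.3, -264.7]), array([28. , 25.4]), np.float64(3.8)]
t 0.1 pos [ 0.2358 -0.5242  0.2529] yaw 24.22 -> dp [ 498.6 -498.5    0. ] twist 18.0
```

Request:
{"op": "play_rows", "data": {"increments": [{"dp":[0,0,0],"twist":7,"jaw":1},{"dp":[0,0,0],"twist":7,"jaw":1},{"dp":[26,-43,0],"twist":0,"jaw":1},{"dp":[26,-43,0],"twist":0,"jaw":1},{"dp":[26,-43,0],"twist":0,"jaw":1},{"dp":[26,-43,0],"twist":0,"jaw":1},{"dp":[26,-43,0],"twist":0,"jaw":1},{"dp":[26,-43,0],"twist":0,"jaw":1},{"dp":[26,-43,0],"twist":0,"jaw":1},{"dp":[26,-43,0],"twist":0,"jaw":1},{"dp":[26,-43,0],"twist":0,"jaw":1},{"dp":[26,-43,0],"twist":0,"jaw":1}], "force": 40}}

```text
clock: 1.6
ee_pos: [0.4158, -0.0534, 0.2533]
tcp_rot: [-0.0, 0.996, 0.089, -0.0]
wrist_force: [1.0, -0.1, 0.1]
opening: 1.001
grasp_force: 0.0
```

```bash
python3 -c "
from h import *
go(.486,.135,.055,10)"
```

```text
t 1.6 pos [ 0.4158 -0.0534  0.2533] yaw 10.22 -> dp [ 102.5 -173.   198.3] twist 0.2
```

Request:
{"op": "play_rows", "data": {"increments": [{"dp":[25.6,-43.2,0],"twist":0,"jaw":0.8},{"dp":[25.6,-43.2,0],"twist":0,"jaw":0.8},{"dp":[25.6,-43.2,0],"twist":0,"jaw":0.8},{"dp":[25.6,-43.2,0],"twist":0,"jaw":0.8},{"dp":[0,0,40],"twist":0,"jaw":0.8},{"dp":[0,0,40],"twist":0,"jaw":0.8},{"dp":[0,0,40],"twist":0,"jaw":0.8},{"dp":[0,0,15],"twist":0,"jaw":0.8}]}}

```text
clock: 2.6
ee_pos: [0.4848, 0.133, 0.1162]
tcp_rot: [0.0, 0.996, 0.089, -0.001]
wrist_force: [-0.1, 0.5, -0.2]
opening: 0.8
grasp_force: 0.0
```

Run:
```python
from h import *
go(.486,.135,.055,10)
a=r.get_image("side");cv2.imwrite("pics/side1.png",a)
b=r.get_image("top");cv2.imwrite("pics/top1.png",b)
f=lambda i,x,y,w,h:cv2.resize(i[y:y+h,x:x+w],(390,390),interpolation=cv2.INTER_CUBIC)
cv2.imwrite("pics/c1.png",np.hstack([f(a,240,110,130,130),f(b,155,140,110,110)]))
print(proj("side",[.486,.135,.073]))
```

```text
t 2.6 pos [0.4848 0.133  0.1162] yaw 10.22 -> dp [ 1.6 -1.8 61.2] twist 0.2
[[295.04719758 163.25041391]]
```

View pics/c1.png

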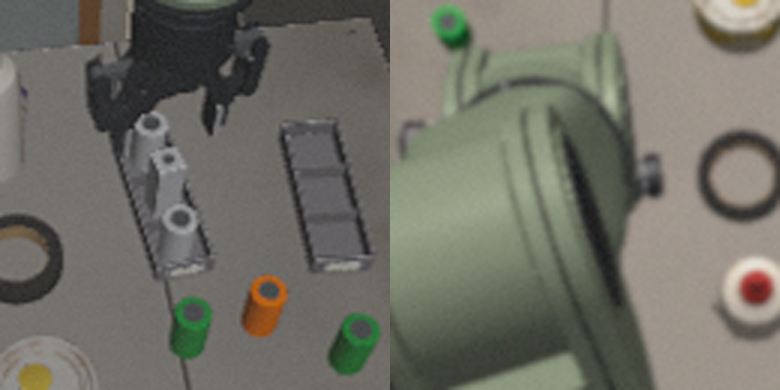

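Side view: the post top sits at (296,163), against a predicted (295,163). The fingers straddle it, so I'll go down and grip.

Request:
{"op": "play_rows", "data": {"increments": [{"dp":[1.6,-1.8,20],"twist":0,"jaw":0.8},{"dp":[0,0,25],"twist":0,"jaw":0.8},{"dp":[0,0,16],"twist":0,"jaw":0.8},{"dp":[0,0,0],"twist":0,"jaw":0.5},{"dp":[0,0,0],"twist":0,"jaw":0.2},{"dp":[0,0,0],"twist":0,"jaw":0.1},{"dp":[0,0,0],"twist":0,"jaw":0.1},{"dp":[0,0,0],"twist":0,"jaw":0.1}], "force": 40}}

```text
clock: 3.7
ee_pos: [0.4871, 0.1354, 0.058]
tcp_rot: [-0.0, 0.996, 0.089, 0.001]
wrist_force: [0.3, -0.0, 8.0]
opening: 0.276
grasp_force: 45.4
```

Run:
```python
from h import *
go(.486,.135,.055,10)
a=r.get_image("side");cv2.imwrite("pics/side2.png",a)
```

```text
t 3.7 pos [0.4871 0.1354 0.058 ] yaw 10.22 -> dp [-1.2  0.2  3. ] twist 0.2
```

Opening 0.276 is 23.5 mm, so the post is held. Now lift it and carry it to the post tray.

Request:
{"op": "play_rows", "data": {"increments": [{"dp":[0,0,-25],"twist":0,"jaw":0.1},{"dp":[0,0,-45],"twist":0,"jaw":0.1},{"dp":[0,0,-45],"twist":0,"jaw":0.1},{"dp":[0,0,-45],"twist":0,"jaw":0.1},{"dp":[-3,20,-30],"twist":0,"jaw":0.1},{"dp":[-8,54,0],"twist":0,"jaw":0.1},{"dp":[-8,54,0],"twist":0,"jaw":0.1},{"dp":[-8,54,0],"twist":0,"jaw":0.1},{"dp":[-8,54,0],"twist":0,"jaw":0.1},{"dp":[-8,54,0],"twist":0,"jaw":0.1},{"dp":[-8,54,0],"twist":0,"jaw":0.1},{"dp":[-8,54,0],"twist":2.5,"jaw":0.1}]}}

```text
clock: 5.25
ee_pos: [0.4991, -0.2687, 0.2477]
tcp_rot: [-0.0, 0.998, 0.067, 0.0]
wrist_force: [0.2, 0.2, -0.7]
opening: 0.28
grasp_force: 44.4
```

Run:
```python
from h import *
go(.4985,-.2673,.0595,7.7)
```

```text
t 5.25 pos [ 0.4991 -0.2687  0.2477] yaw 7.68 -> dp [ -0.4  -1.4 188.2] twist -0.0
```

Request:
{"op": "play_rows", "data": {"increments": [{"dp":[0,-1.4,45],"twist":0,"jaw":0.1},{"dp":[0,0,45],"twist":0,"jaw":0.1},{"dp":[0,0,40],"twist":0,"jaw":0.1},{"dp":[0,0,20],"twist":0,"jaw":0.1},{"dp":[0,0,12],"twist":0,"jaw":0.1},{"dp":[0,0,0],"twist":0,"jaw":0.1}]}}

```text
clock: 6.0
ee_pos: [0.4991, -0.2655, 0.0853]
tcp_rot: [-0.0, 0.998, 0.067, -0.0]
wrist_force: [0.3, -0.2, -1.7]
opening: 0.278
grasp_force: 44.4
```

Run:
```python
from h import *
go(.4985,-.2673,.0595,7.7)
a=r.get_image("side");cv2.imwrite("pics/c2.png",cv2.resize(a[140:240,90:220],(780,600),interpolation=cv2.INTER_CUBIC))
```

```text
t 6.0 pos [ 0.4991 -0.2655  0.0853] yaw 7.72 -> dp [-0.9  1.7 25.8] twist 0.0
```

View pics/c2.png

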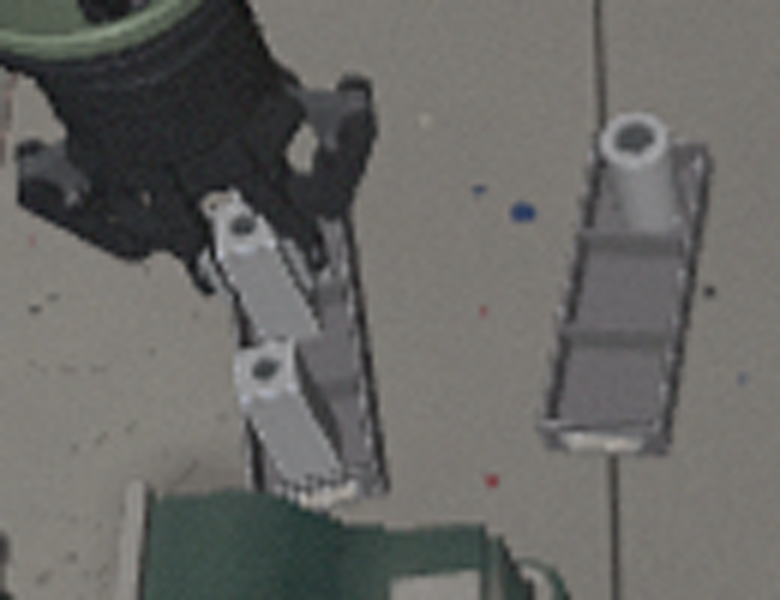

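The held post hangs over the middle cell, between its two neighbours. I'll lower it and release.

Request:
{"op": "play_rows", "data": {"increments": [{"dp":[0,1.7,10],"twist":0,"jaw":0.1},{"dp":[0,0,8],"twist":0,"jaw":0.1},{"dp":[0,0,7],"twist":0,"jaw":0.1},{"dp":[0,0,0],"twist":0,"jaw":0.1}]}}

```text
clock: 6.55
ee_pos: [0.4992, -0.267, 0.0597]
tcp_rot: [-0.0, 0.998, 0.067, -0.0]
wrist_force: [-0.1, -0.2, -1.6]
opening: 0.274
grasp_force: 44.4
```

Run:
```python
from h import *
go(.4985,-.2673,.0585,7.7); print(r.observe()["wrist_force"])
```

```text
t 6.55 pos [ 0.4992 -0.267   0.0597] yaw 7.72 -> dp [-0.7  0.2  1.2] twist 0.0
[-0.09196552 -0.2050822  -1.55022341]
```

Request:
{"op": "play_rows", "data": {"increments": [{"dp":[0,0,1.5],"twist":0,"jaw":0.1},{"dp":[0,0,0],"twist":0,"jaw":0.35},{"dp":[0,0,0],"twist":0,"jaw":0.6},{"dp":[0,0,0],"twist":0,"jaw":0.7},{"dp":[0,0,-20],"twist":0,"jaw":0.7},{"dp":[0,0,-45],"twist":0,"jaw":0.7},{"dp":[0,0,-55],"twist":0,"jaw":0.7},{"dp":[0,0,-55],"twist":0,"jaw":0.7},{"dp":[0,0,-16],"twist":0,"jaw":0.7}]}}

```text
clock: 7.68
ee_pos: [0.5, -0.2675, 0.2531]
tcp_rot: [0.001, 0.998, 0.067, 0.002]
wrist_force: [0.3, 0.1, -0.5]
opening: 0.701
grasp_force: 0.0
```

Run:
```python
from h import *
go(.535,.137,.25,7.7)
a=r.get_image("side");cv2.imwrite("pics/side3.png",a)
m=(a.min(2)>165).astype(np.uint8)
n,_,st,ce=cv2.connectedComponentsWithStats(m)
for i in range(1,n):
    if st[i,4]>12: print(ce[i].round(1),st[i])
print(proj("side",[[.452,-.273,.073],[.4985,-.267,.073],[.550,-.265,.073],[.434,.131,.057],[.535,.137,.057],[.4415,-.119,.057]]).round(1))
```

```text
t 7.67 pos [ 0.5    -0.2675  0.2531] yaw 7.72 -> dp [  89.  -396.2    3.1] twist 0.0
[256.7 343.5] [247 341  20  10  23]
[288.  380.2] [278 376  20   8  68]
[[131.7 168.8]
 [133.  183.9]
 [132.6 202. ]
 [289.4 151.3]
 [298.8 182.7]
 [194.4 163.1]]
```

Request:
{"op": "play_rows", "data": {"increments": [{"dp":[11,-49.5,0],"twist":0,"jaw":0.7},{"dp":[11,-49.5,0],"twist":0,"jaw":0.7},{"dp":[11,-49.5,0],"twist":0,"jaw":0.7},{"dp":[11,-49.5,0],"twist":0,"jaw":0.7},{"dp":[11,-49.5,0],"twist":0,"jaw":0.7},{"dp":[11,-49.5,0],"twist":0,"jaw":0.7},{"dp":[11,-49.5,0],"twist":0,"jaw":0.7},{"dp":[12,-49.5,0],"twist":1.5,"jaw":0.7},{"dp":[0,0,45],"twist":0,"jaw":0.7},{"dp":[0,0,45],"twist":0,"jaw":0.7},{"dp":[0,0,40],"twist":0,"jaw":0.7},{"dp":[0,0,0],"twist":0,"jaw":0.7}]}}

```text
clock: 9.22
ee_pos: [0.5332, 0.1368, 0.1178]
tcp_rot: [0.0, 0.999, 0.054, -0.002]
wrist_force: [0.0, -1.1, 0.8]
opening: 0.7
grasp_force: 0.0
```

Run:
```python
from h import *
go(.535,.137,.048,6.2)
a=r.get_image("side")
f=lambda i,x,y,w,h:cv2.resize(i[y:y+h,x:x+w],(390,390),interpolation=cv2.INTER_CUBIC)
cv2.imwrite("pics/c3.png",np.hstack([f(a,90,130,130,130),f(a,240,110,130,130)]))
```

```text
t 9.22 pos [0.5332 0.1368 0.1178] yaw 6.22 -> dp [ 1.8 -0.  69.8] twist 0.0
```

View pics/c3.png

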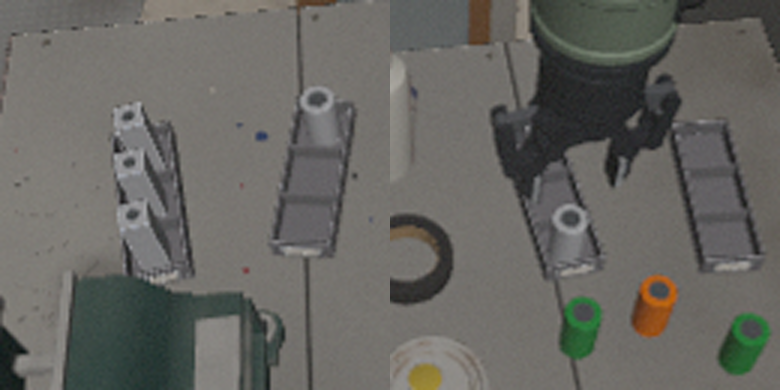

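The post tray now holds three upright posts. The bush top is at (300,183), against a predicted (299,183). Going down to grip it.

Request:
{"op": "play_rows", "data": {"increments": [{"dp":[1.8,-0.8,25],"twist":0,"jaw":0.7},{"dp":[0,0,25],"twist":0,"jaw":0.7},{"dp":[0,0,19],"twist":0,"jaw":0.7},{"dp":[0,0,0],"twist":0,"jaw":0.5},{"dp":[0,0,0],"twist":0,"jaw":0.3},{"dp":[0,0,0],"twist":0,"jaw":0.2},{"dp":[0,0,0],"twist":0,"jaw":0.2},{"dp":[0,0,0],"twist":0,"jaw":0.2}]}}

```text
clock: 10.28
ee_pos: [0.5369, 0.1384, 0.0524]
tcp_rot: [-0.0, 0.999, 0.054, 0.001]
wrist_force: [-1.5, 0.3, 10.9]
opening: 0.337
grasp_force: 39.5
```

Run:
```python
from h import *
t=np.radians(-10);print("far cell",.4875+.049*np.cos(t),-.1272+.049*np.sin(t))
go(.5357,-.1357,.05,-10)
```

```text
far cell 0.5357555798975981 -0.13570876070567958
t 10.28 pos [0.5369 0.1384 0.0524] yaw 6.23 -> dp [-30.9 272.4   2.4] twist 16.2
```

Opening 0.337 is 28.6 mm, so the bush is held. Lift and carry it to the far cell of the bush tray.

Request:
{"op": "play_rows", "data": {"increments": [{"dp":[0,0,-25],"twist":0,"jaw":0.2},{"dp":[0,0,-45],"twist":0,"jaw":0.2},{"dp":[0,0,-45],"twist":0,"jaw":0.2},{"dp":[0,0,-45],"twist":0,"jaw":0.2},{"dp":[-1,12,-30],"twist":0,"jaw":0.2},{"dp":[-6,52,0],"twist":0,"jaw":0.2},{"dp":[-6,52,0],"twist":0,"jaw":0.2},{"dp":[-6,52,0],"twist":0,"jaw":0.2},{"dp":[-6,52,0],"twist":0,"jaw":0.2},{"dp":[-6,52,0],"twist":0,"jaw":0.2},{"dp":[0,0,0],"twist":8.1,"jaw":0.2},{"dp":[0,0,0],"twist":8.1,"jaw":0.2}]}}

```text
clock: 11.78
ee_pos: [0.5346, -0.1363, 0.2418]
tcp_rot: [-0.0, 0.996, -0.09, 0.001]
wrist_force: [-0.4, 0.8, -0.4]
opening: 0.336
grasp_force: 39.7
```

Run:
```python
from h import *
go(.5357,-.1357,.053,-10)
```

```text
t 11.78 pos [ 0.5346 -0.1363  0.2418] yaw -10.32 -> dp [  1.   -0.8 188.8] twist -0.3
```

Request:
{"op": "play_rows", "data": {"increments": [{"dp":[1,-0.8,45],"twist":0,"jaw":0.2},{"dp":[0,0,45],"twist":0,"jaw":0.2},{"dp":[0,0,45],"twist":0,"jaw":0.2},{"dp":[0,0,24],"twist":0,"jaw":0.2},{"dp":[0,0,4],"twist":0,"jaw":0.2},{"dp":[0,0,0],"twist":0,"jaw":0.2}]}}

```text
clock: 12.52
ee_pos: [0.5363, -0.1351, 0.079]
tcp_rot: [0.0, 0.996, -0.087, 0.001]
wrist_force: [0.9, -0.2, 0.6]
opening: 0.334
grasp_force: 39.8
```

Run:
```python
from h import *
go(.5357,-.1357,.053,-10)
a=r.get_image("side")
cv2.imwrite("pics/c4.png",cv2.resize(a[130:230,140:270],(650,500),interpolation=cv2.INTER_CUBIC))
```

```text
t 12.53 pos [ 0.5363 -0.1351  0.079 ] yaw -9.98 -> dp [-0.5  0.7 26. ] twist 0.0
```

View pics/c4.png

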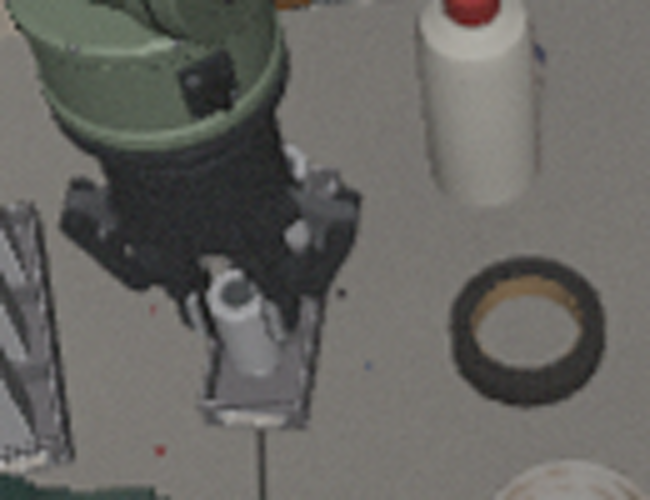

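The bush hangs over the end cell, with its foot at about crop (255,365), inside the walls. Lowering it, then releasing.

Request:
{"op": "play_rows", "data": {"increments": [{"dp":[-0.5,0.7,12],"twist":0,"jaw":0.2},{"dp":[0,0,9],"twist":0,"jaw":0.2},{"dp":[0,0,4.5],"twist":0,"jaw":0.2},{"dp":[0,0,0],"twist":0,"jaw":0.2}]}}

```text
clock: 13.08
ee_pos: [0.5353, -0.1354, 0.0522]
tcp_rot: [-0.0, 0.996, -0.087, -0.0]
wrist_force: [-0.6, 0.1, -0.6]
opening: 0.339
grasp_force: 39.4
```

Request:
{"op": "play_rows", "data": {"increments": [{"dp":[0,0,0],"twist":0,"jaw":0.42},{"dp":[0,0,0],"twist":0,"jaw":0.6},{"dp":[0,0,0],"twist":0,"jaw":0.7},{"dp":[0,0,-20],"twist":0,"jaw":0.7},{"dp":[0,0,-45],"twist":0,"jaw":0.7},{"dp":[0,0,-55],"twist":0,"jaw":0.7},{"dp":[0,0,-55],"twist":0,"jaw":0.7},{"dp":[0,0,-20],"twist":-8.1,"jaw":0.7},{"dp":[0,0,0],"twist":-8.1,"jaw":0.7}]}}

```text
clock: 14.2
ee_pos: [0.5357, -0.1356, 0.2489]
tcp_rot: [0.0, 0.998, 0.057, 0.001]
wrist_force: [-0.4, 0.2, -0.8]
opening: 0.701
grasp_force: 0.0
```

Run:
```python
from h import *
go(.434,.1315,.25,6.2)
```

```text
t 14.2 pos [ 0.5357 -0.1356  0.2489] yaw 6.49 -> dp [ -70.9 -276.9   -1.1] twist 0.3
```

Request:
{"op": "play_rows", "data": {"increments": [{"dp":[-12,-46,0],"twist":0,"jaw":0.7},{"dp":[-12,-46,0],"twist":0,"jaw":0.7},{"dp":[-12,-46,0],"twist":0,"jaw":0.7},{"dp":[-12,-46,0],"twist":0,"jaw":0.7},{"dp":[-12,-46,0],"twist":0,"jaw":0.7},{"dp":[-11,-47,0],"twist":0,"jaw":0.7},{"dp":[0,0,45],"twist":0,"jaw":0.7},{"dp":[0,0,45],"twist":0,"jaw":0.7},{"dp":[0,0,40],"twist":0,"jaw":0.7},{"dp":[0,0,0],"twist":0,"jaw":0.7}]}}

```text
clock: 15.45
ee_pos: [0.4338, 0.1317, 0.1159]
tcp_rot: [0.0, 0.999, 0.054, -0.002]
wrist_force: [-0.1, -0.1, 1.0]
opening: 0.7
grasp_force: 0.0
```

Run:
```python
from h import *
go(.434,.1315,.049,6.2)
```

```text
t 15.45 pos [0.4338 0.1317 0.1159] yaw 6.2 -> dp [ 0.1  0.2 66.9] twist 0.0
```

Request:
{"op": "play_rows", "data": {"increments": [{"dp":[0,-0.5,25],"twist":0,"jaw":0.7},{"dp":[0,0,25],"twist":0,"jaw":0.7},{"dp":[0,0,17],"twist":0,"jaw":0.7},{"dp":[0,0,0],"twist":0,"jaw":0.5},{"dp":[0,0,0],"twist":0,"jaw":0.3},{"dp":[0,0,0],"twist":0,"jaw":0.2},{"dp":[0,0,0],"twist":0,"jaw":0.2},{"dp":[0,0,0],"twist":0,"jaw":0.2}]}}

```text
clock: 16.45
ee_pos: [0.4352, 0.1327, 0.0518]
tcp_rot: [-0.0, 0.999, 0.054, 0.001]
wrist_force: [-0.7, -1.2, 8.4]
opening: 0.342
grasp_force: 38.9
```

Run:
```python
from h import *
go(.4875,-.1272,.25,6.2)
```

```text
t 16.45 pos [0.4352 0.1327 0.0518] yaw 6.22 -> dp [  23.8  264.1 -198.2] twist 0.0
```

Request:
{"op": "play_rows", "data": {"increments": [{"dp":[0,0,-25],"twist":0,"jaw":0.2},{"dp":[0,0,-45],"twist":0,"jaw":0.2},{"dp":[0,0,-45],"twist":0,"jaw":0.2},{"dp":[0,0,-50],"twist":0,"jaw":0.2},{"dp":[0,0,-45],"twist":0,"jaw":0.2},{"dp":[25,44,0],"twist":0,"jaw":0.2},{"dp":[25,44,0],"twist":0,"jaw":0.2},{"dp":[10,44,0],"twist":0,"jaw":0.2},{"dp":[0,44,0],"twist":0,"jaw":0.2},{"dp":[-15,44,0],"twist":0,"jaw":0.2},{"dp":[-21,44,0],"twist":8.1,"jaw":0.2},{"dp":[0,0,0],"twist":8.1,"jaw":0.2}]}}

```text
clock: 17.95
ee_pos: [0.4856, -0.1307, 0.2619]
tcp_rot: [0.0, 0.996, -0.092, 0.0]
wrist_force: [0.7, 1.6, -1.2]
opening: 0.339
grasp_force: 40.1
```

Run:
```python
from h import *
go(.4875,-.1272,.0795,-10)
```

```text
t 17.95 pos [ 0.4856 -0.1307  0.2619] yaw -10.55 -> dp [  1.2  -3.8 182.4] twist -0.6
```

Request:
{"op": "play_rows", "data": {"increments": [{"dp":[1,-2,45],"twist":-0.3,"jaw":0.2},{"dp":[0,0,45],"twist":0,"jaw":0.2},{"dp":[0,0,45],"twist":0,"jaw":0.2},{"dp":[0,0,35],"twist":0,"jaw":0.2},{"dp":[0,0,10],"twist":0,"jaw":0.2},{"dp":[0,0,0],"twist":0,"jaw":0.2}]}}

```text
clock: 18.7
ee_pos: [0.4887, -0.1255, 0.0813]
tcp_rot: [-0.0, 0.996, -0.084, 0.0]
wrist_force: [-0.0, 0.1, -1.0]
opening: 0.338
grasp_force: 40.1
```

Run:
```python
from h import *
go(.4875,-.1272,.0525,-10)
```

```text
t 18.7 pos [ 0.4887 -0.1255  0.0813] yaw -9.68 -> dp [-0.9  1.8 28.8] twist 0.3
```

Request:
{"op": "play_rows", "data": {"increments": [{"dp":[-0.9,1.8,14],"twist":0,"jaw":0.2},{"dp":[0,0,10],"twist":0,"jaw":0.2},{"dp":[0,0,4.5],"twist":0,"jaw":0.2},{"dp":[0,0,0],"twist":0,"jaw":0.2}]}}

```text
clock: 19.2
ee_pos: [0.4873, -0.1269, 0.0518]
tcp_rot: [-0.0, 0.996, -0.084, 0.0]
wrist_force: [1.1, 0.4, -0.8]
opening: 0.344
grasp_force: 40.2
```

Request:
{"op": "play_rows", "data": {"increments": [{"dp":[0,0,0],"twist":0,"jaw":0.42},{"dp":[0,0,0],"twist":0,"jaw":0.6},{"dp":[0,0,0],"twist":0,"jaw":0.7},{"dp":[0,0,-20],"twist":0,"jaw":0.7},{"dp":[0,0,-45],"twist":0,"jaw":0.7},{"dp":[0,0,-55],"twist":0,"jaw":0.7},{"dp":[0,0,-55],"twist":0,"jaw":0.7},{"dp":[0,0,-25],"twist":-8,"jaw":0.7},{"dp":[0,0,0],"twist":-8,"jaw":1}]}}

```text
clock: 20.32
ee_pos: [0.4878, -0.1271, 0.2536]
tcp_rot: [0.0, 0.998, 0.058, 0.001]
wrist_force: [0.8, -0.6, -0.8]
opening: 0.889
grasp_force: 0.0
```

```bash
cat >> h.py <<'E'
def trays(a,z=.022,thr=9):
    s=3;A=cv2.resize(a,None,fx=s,fy=s,interpolation=cv2.INTER_CUBIC);b,g,rr=[c.astype(int) for c in cv2.split(A)]
    m=((rr-b)<thr).astype(np.uint8)
    for c in cv2.findContours(m,cv2.RETR_EXTERNAL,cv2.CHAIN_APPROX_NONE)[0]:
        p=(c.reshape(-1,2)+.5)/s-.5;u,v=p.mean(0)
        if cv2.contourArea(c)>2000 and 140<u<370 and 160<v<245:
            print((u.round(),v.round()),[np.round(k,1) for k in cv2.minAreaRect((cast("top",p,z)*1000).astype(np.float32))])
E
python3 - <<'E'
from h import *
a=r.get_image("top");b=r.get_image("side")
cv2.imwrite("pics/t5.png",a);cv2.imwrite("pics/s5.png",b)
f=lambda i,x,y,w,h:cv2.resize(i[y:y+h,x:x+w],(780,290),interpolation=cv2.INTER_CUBIC)
cv2.imwrite("pics/c5.png",np.vstack([f(a,145,165,220,80),f(b,115,140,260,97)]))
trays(a); go(.4835,.1334,.25,6.2)
E
```

```text
(np.float64(210.0), np.float64(203.0)) [array([483. , 133.2]), array([150.6,  51.8]), np.float64(5.7)]
(np.float64(164.0), np.float64(198.0)) [array([494.8, 277.2]), array([ 54.7, 151.9]), np.float64(86.3)]
(np.float64(325.0), np.float64(196.0)) [array([ 519.1, -220.3]), array([237.9, 154.8]), np.float64(31.9)]
t 20.43 pos [ 0.4872 -0.1271  0.2521] yaw 6.44 -> dp [  25.5 -259.3    2.1] twist 0.2
```

View pics/c5.png

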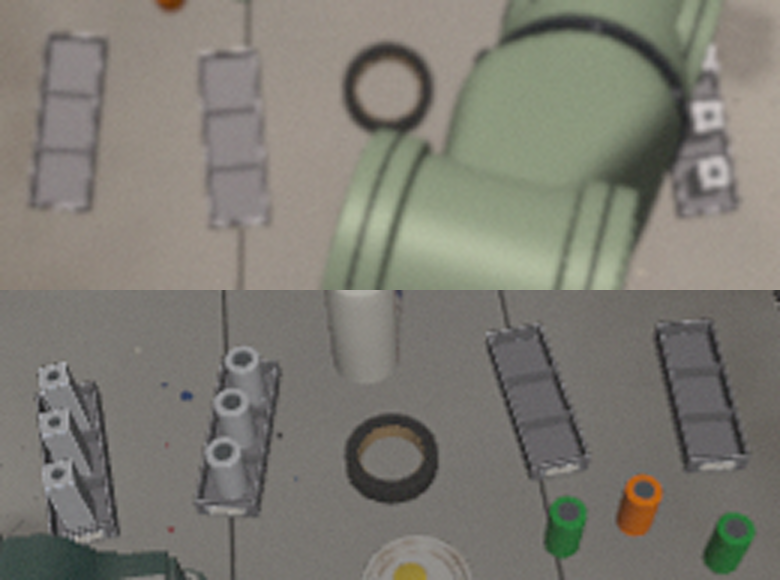

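Both target trays are full and the mixed tray is empty. Next, a finer measurement of the mixed and empty trays from filled-mask moments.

```bash
cat >> h.py <<'E'
def fine(a,z=.022,thr=9,um=240):
    s=4;A=cv2.resize(a,None,fx=s,fy=s,interpolation=cv2.INTER_CUBIC);b,g,rr=[c.astype(int) for c in cv2.split(A)]
    m=cv2.morphologyEx(((rr-b)<thr).astype(np.uint8),cv2.MORPH_OPEN,np.ones((9,9),np.uint8))
    for c in cv2.findContours(m,cv2.RETR_EXTERNAL,cv2.CHAIN_APPROX_NONE)[0]:
        p=(c.reshape(-1,2)+.5)/s-.5;u,v=p.mean(0)
        if cv2.contourArea(c)>4000 and 140<u<um and 160<v<245:
            X=(cast("top",p,z)*1000).astype(np.float32);M=cv2.moments(X)
            ang=.5*np.degrees(np.arctan2(2*M["mu11"],M["mu20"]-M["mu02"]))
            k=np.sqrt(M["m00"]/(150*52));print("c",round(M["m10"]/M["m00"],2),round(M["m01"]/M["m00"],2),"ang",ang.round(2),"scale",k.round(3))
E
python3 - <<'E'
from h import *
for n in("top0","t5"):
  for t in(7,9,11):fine(cv2.imread(f"pics/{n}.png"),thr=t)
E
```

```text
c 482.83 133.62 ang 5.84 scale 0.935
c 495.14 277.37 ang -2.58 scale 0.965
c 483.07 133.39 ang 5.77 scale 0.979
c 494.5 277.26 ang -3.06 scale 1.0
c 481.77 133.33 ang 6.1 scale 0.927
c 495.39 277.13 ang -2.77 scale 0.964
c 482.9 133.33 ang 6.02 scale 0.972
c 494.97 277.15 ang -3.26 scale 1.0
```

Request:
{"op": "play_rows", "data": {"increments": [{"dp":[4,-43,0],"twist":0.4,"jaw":1},{"dp":[4,-43,0],"twist":0,"jaw":1},{"dp":[4,-43,0],"twist":0,"jaw":1},{"dp":[4,-43,0],"twist":0,"jaw":1},{"dp":[4,-43,0],"twist":0,"jaw":1},{"dp":[5,-44,0],"twist":0,"jaw":1},{"dp":[0,0,45],"twist":0,"jaw":1},{"dp":[0,0,45],"twist":0,"jaw":1},{"dp":[0,0,45],"twist":0,"jaw":1},{"dp":[0,0,30],"twist":0,"jaw":1},{"dp":[0,0,0],"twist":0,"jaw":1}]}}

```text
clock: 21.8
ee_pos: [0.4842, 0.1326, 0.0853]
tcp_rot: [0.001, 0.999, 0.05, -0.002]
wrist_force: [-0.5, 0.1, 0.4]
opening: 0.996
grasp_force: 0.0
```

Run:
```python
from h import *
go(.4832,.1337,.025,5.9)
```

```text
t 21.8 pos [0.4842 0.1326 0.0853] yaw 5.74 -> dp [-0.9 -1.2 60.3] twist -0.2
```

Request:
{"op": "play_rows", "data": {"increments": [{"dp":[-0.9,-1.2,25],"twist":-0.2,"jaw":1},{"dp":[0,0,20],"twist":0,"jaw":1},{"dp":[0,0,15],"twist":0,"jaw":0.9},{"dp":[0,0,0],"twist":0,"jaw":0.75},{"dp":[0,0,0],"twist":0,"jaw":0.65},{"dp":[0,0,0],"twist":0,"jaw":0.5},{"dp":[0,0,0],"twist":0,"jaw":0.5},{"dp":[0,0,0],"twist":0,"jaw":0.5}]}}

```text
clock: 22.8
ee_pos: [0.4844, 0.1344, 0.0279]
tcp_rot: [-0.0, 0.999, 0.053, 0.001]
wrist_force: [-1.3, 0.5, 8.4]
opening: 0.597
grasp_force: 40.9
```

Run:
```python
from h import *
go(.4949,.2772,.12,-3.2)
for _ in range(3):
  o,p,y=state();print(p.round(4),np.degrees(y).round(2),o["wrist_force"].round(1));r.get_image("side")
```

```text
t 22.8 pos [0.4844 0.1344 0.0279] yaw 6.11 -> dp [  25.6 -140.9  -92.1] twist 9.3
[0.4844 0.1344 0.0279] 6.11 [-1.3  0.5  8.4]
[0.4844 0.1344 0.0279] 6.12 [-1.5 -0.4  8.9]
[0.4844 0.1344 0.0279] 6.11 [-1.7  0.8  9.9]
```

Run:
```python
from h import *
def edges(a,c,ang,z=.022):
    # rectify tray neighbourhood by casting: sample r-b, then step edge per column
    th=np.radians(ang);ex=np.array([np.cos(th),np.sin(th)]);ey=np.array([-ex[1],ex[0]])
    d=a[:,:,2].astype(np.float32)-a[:,:,0];d=cv2.GaussianBlur(d,(0,0),.7)
    X=np.arange(-95,95.1,1.);Y=np.arange(-45,45.1,.5)
    gx,gy=np.meshgrid(X,Y);W=np.c_[(np.array(c)+gx.reshape(-1,1)*ex+gy.reshape(-1,1)*ey)/1000,np.full(gx.size,z)]
    uv=proj("top",W).astype(np.float32).reshape(*gx.shape,2)
    I=cv2.remap(d,uv[...,0],uv[...,1],cv2.INTER_CUBIC)
    G=np.abs(np.gradient(I,axis=0))
    out=[]
    for lo,hi in((-34,-18),(18,34)):
        k=(Y>=lo)&(Y<=hi);cx=(X>-65)&(X<65)
        # half-level crossing between outside and inside
        ins=np.median(I[np.abs(Y)<18][:,cx]);os=np.median(I[(Y>35) if lo>0 else (Y<-35)][:,cx])
        f=(I[k][:,cx]-os)/(ins-os);w=np.clip(f,0,1).sum(0)*.5
        e=(lo+w.size*0+ (hi-lo)+.25-w) if lo<0 else lo-.25+w
        p=np.polyfit(X[cx],e,1);rs=e-np.polyval(p,X[cx]);p=np.polyfit(X[cx][abs(rs)<3],e[abs(rs)<3],1);out.append(p)
    e=np.array(out)
    cy=I[(np.abs(Y)<18)]
    ends=[]
    ins=np.median(I[np.abs(Y)<18][:,np.abs(X)<65])
    for sg in(-1,1):
        k=(sg*X>=65)&(sg*X<=88);os=np.median(I[np.abs(Y)<18][:,sg*X>88])
        w=np.clip((cy[:,k]-os)/(ins-os),0,1).sum(1);ends.append(sg*(64.5+np.median(w)))
    print("ang",(ang+np.degrees(e[:,0])).round(2),"y edges",e[:,1].round(2),"x ends",np.round(ends,2),"centre",(np.array(c)+ex*np.mean(ends)+ey*e[:,1].mean()).round(2))
for n in("top0","t5"):
    a=cv2.imread(f"pics/{n}.png")
    if n=="t5":edges(a,(483,133.4),6)
    edges(a,(494.9,277.2),-3.2)
```

```text
ang [-3.64 -2.78] y edges [-27.64  28.52] x ends [-76.14  75.23] centre [494.47 277.67]
ang [5.69 6.41] y edges [-26.89  26.69] x ends [-75.96  75.63] centre [482.85 133.28]
ang [-3.73 -3.08] y edges [-27.95  28.57] x ends [-76.08  76.37] centre [495.06 277.5 ]
```

Request:
{"op": "play_rows", "data": {"increments": [{"dp":[0,0,-12],"twist":0,"jaw":0.5},{"dp":[0,0,-35],"twist":0,"jaw":0.5},{"dp":[0,0,-45],"twist":0,"jaw":0.5},{"dp":[5,-28,0],"twist":4.7,"jaw":0.5},{"dp":[5,-28,0],"twist":4.7,"jaw":0.5},{"dp":[2,-28,0],"twist":0,"jaw":0.5},{"dp":[2,-28,0],"twist":0,"jaw":0.5},{"dp":[2,-28,0],"twist":0,"jaw":0.5},{"dp":[0,0,0],"twist":0,"jaw":0.5},{"dp":[0,0,0],"twist":0,"jaw":0.5}]}}

```text
clock: 24.2
ee_pos: [0.5012, 0.2736, 0.1195]
tcp_rot: [0.0, 1.0, -0.029, 0.0]
wrist_force: [-0.5, 0.0, -1.7]
opening: 0.595
grasp_force: 43.1
```

Run:
```python
from h import *
go(.4963,.2787,.075,-3.3)
```

```text
t 24.2 pos [0.5012 0.2736 0.1195] yaw -3.31 -> dp [-5.1 -4.8 44.5] twist -0.0
```

Request:
{"op": "play_rows", "data": {"increments": [{"dp":[-5,-4.8,25],"twist":0,"jaw":0.5},{"dp":[0,0,20],"twist":0,"jaw":0.5},{"dp":[0,0,14],"twist":0,"jaw":0.5},{"dp":[0,0,0],"twist":0,"jaw":0.5},{"dp":[0,0,0],"twist":0,"jaw":0.5}]}}

```text
clock: 24.82
ee_pos: [0.4968, 0.2792, 0.0606]
tcp_rot: [-0.0, 1.0, -0.029, 0.0]
wrist_force: [0.4, -0.6, -0.9]
opening: 0.597
grasp_force: 43.0
```

Run:
```python
from h import *
go(.4963,.2787,.0505,-3.3);print(r.observe()["ft_torque"])
```

```text
t 24.82 pos [0.4968 0.2792 0.0606] yaw -3.3 -> dp [-0.5  0.5 10.1] twist 0.0
[-0.03975941 -0.03727831  0.0041456 ]
```

Request:
{"op": "play_rows", "data": {"increments": [{"dp":[-0.5,0.5,6],"twist":0,"jaw":0.5},{"dp":[0,0,3],"twist":0,"jaw":0.5},{"dp":[0,0,1],"twist":0,"jaw":0.5},{"dp":[0,0,0],"twist":0,"jaw":0.5}]}}

```text
clock: 25.32
ee_pos: [0.4958, 0.2788, 0.0499]
tcp_rot: [-0.0, 1.0, -0.029, -0.0]
wrist_force: [-2.6, -1.6, 2.3]
opening: 0.594
grasp_force: 43.4
```

Run:
```python
from h import *
go(.4963,.2787,.0500,-3.3);print(r.observe()["wrist_force"])
```

```text
t 25.32 pos [0.4958 0.2788 0.0499] yaw -3.28 -> dp [ 0.5  0.1 -0.1] twist 0.0
[-2.62019255 -1.63869711  2.33683427]
```

Light contact (2.3 N) at the expected height. Release slowly, go straight up and move aside to check.

Request:
{"op": "play_rows", "data": {"increments": [{"dp":[0,0,0.3],"twist":0,"jaw":0.62},{"dp":[0,0,0],"twist":0,"jaw":0.7},{"dp":[0,0,0],"twist":0,"jaw":0.85},{"dp":[0,0,0],"twist":0,"jaw":0.85},{"dp":[0,0,-20],"twist":0,"jaw":0.85},{"dp":[0,0,-45],"twist":0,"jaw":0.85},{"dp":[0,0,-45],"twist":0,"jaw":0.85},{"dp":[0,0,-45],"twist":0,"jaw":0.85},{"dp":[0,0,-40],"twist":0,"jaw":0.85}]}}

```text
clock: 26.45
ee_pos: [0.4958, 0.2788, 0.2463]
tcp_rot: [-0.0, 1.0, -0.029, 0.0]
wrist_force: [0.4, -0.8, -0.6]
opening: 0.848
grasp_force: 0.0
```

Request:
{"op": "play_rows", "data": {"increments": [{"dp":[0,45,0],"twist":0,"jaw":0.85},{"dp":[0,50,0],"twist":0,"jaw":0.85},{"dp":[0,50,0],"twist":0,"jaw":0.85},{"dp":[0,50,0],"twist":0,"jaw":0.85},{"dp":[0,50,0],"twist":0,"jaw":0.85},{"dp":[0,50,0],"twist":0,"jaw":0.85},{"dp":[0,0,0],"twist":0,"jaw":0.85}]}}

```text
clock: 27.32
ee_pos: [0.4787, -0.0191, 0.2448]
tcp_rot: [0.0, 1.0, -0.031, 0.0]
wrist_force: [0.9, 1.3, -0.5]
opening: 0.85
grasp_force: 0.0
```

Run:
```python
from h import *
a=r.get_image("top");b=r.get_image("side");cv2.imwrite("pics/t6.png",a);cv2.imwrite("pics/s6.png",b)
for t in(9,11):fine(a,z=.044,thr=t)
c1=cv2.resize(b[140:205,325:375],(400,520),interpolation=cv2.INTER_CUBIC)
c2=cv2.resize(a[165:230,148:198],(400,520),interpolation=cv2.INTER_CUBIC)
cv2.imwrite("pics/c6.png",np.hstack([c1,c2]))
```

```text
c 494.01 273.61 ang -3.26 scale 0.971
c 493.74 273.88 ang -3.38 scale 1.011
```

View pics/c6.png

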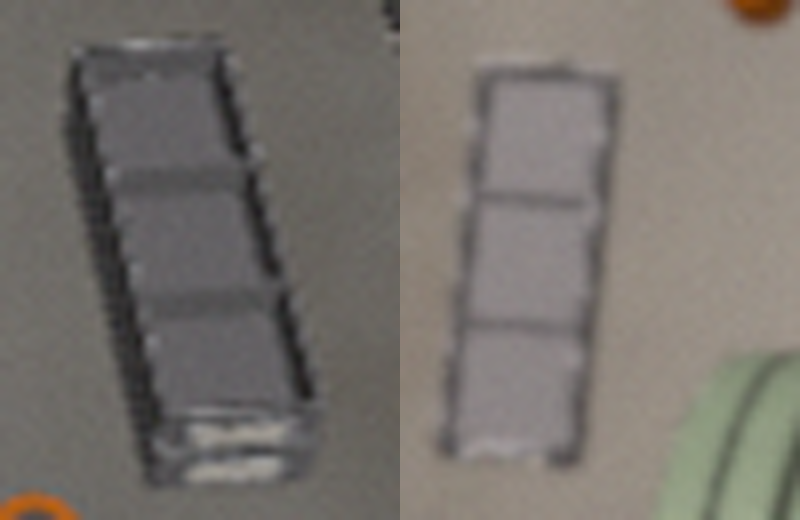

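The stack is standing and level. To compare edges I'll use the far (+x, +y) rim edges seen from above, which wall parallax doesn't affect, and the end labels in the side view.

```bash
cat > e.py <<'E'
from h import *
def edges(a,z,c=(494.9,277.2),ang=-3.3):
    th=np.radians(ang);ex=np.array([np.cos(th),np.sin(th)]);ey=np.array([-ex[1],ex[0]])
    d=cv2.GaussianBlur(a[:,:,2].astype(np.float32)-a[:,:,0],(0,0),.7)
    X=np.arange(-95,95.1,.5);Y=np.arange(-45,45.1,.5);gx,gy=np.meshgrid(X,Y)
    W=np.c_[(np.array(c)+gx.reshape(-1,1)*ex+gy.reshape(-1,1)*ey)/1000,np.full(gx.size,z)]
    uv=proj("top",W).astype(np.float32).reshape(*gx.shape,2);I=cv2.remap(d,uv[...,0],uv[...,1],cv2.INTER_CUBIC)
    res={}
    for nm,P,T,half in(("y",I,Y,26),("x",I.T,X,75)):
        cols=np.abs(X if nm=="y" else Y)<(60 if nm=="y" else 18)
        s=X[cols] if nm=="y" else Y[cols];ins=np.median(I[np.abs(Y)<18][:,np.abs(X)<60])
        for sg in(-1,1):
            k=(sg*T>half-9)&(sg*T<half+11);os=np.median(P[sg*T>half+12][:,cols])
            w=np.clip((P[k][:,cols]-os)/(ins-os),0,1).sum(0)*.5;e=sg*(half-9+w);p=np.polyfit(s,e,1)
            res[nm+("+" if sg>0 else "-")]=(round(np.median(e),2),round(np.degrees(p[0]),2))
    print(res)
E
python3 - <<'E'
from e import *
for n,z in(("top0",.022),("t5",.022),("t6",.044)):edges(cv2.imread(f"pics/{n}.png"),z)
# end labels, side view
def lab(n):
    g=cv2.cvtColor(cv2.imread(f"pics/{n}.png"),cv2.COLOR_BGR2GRAY);m=cv2.resize(g[185:205,340:370],None,fx=8,fy=8,interpolation=cv2.INTER_CUBIC)
    k,_,st,ce=cv2.connectedComponentsWithStats((m>150).astype(np.uint8))
    for i in range(1,k):
        if st[i,4]>150:print(n,((ce[i]+.5)/8-.5+[340,185]).round(2),(st[i,2:4]/8).round(1))
for n in("side0","s5","s6"):lab(n)
th=np.radians(-3.3);E=np.array([494.9,277.7])/1000+.075*np.array([np.cos(th),np.sin(th)])
print("pred",proj("side",[[*E,.011],[*E,.033],[*(E+[0,.002]),.033],[*(E+[.002,0]),.033]]).round(2))
E
```

```text
{'y-': (np.float32(-27.46), np.float64(-0.53)), 'y+': (np.float32(28.31), np.float64(0.6)), 'x-': (np.float32(-75.82), np.float64(5.17)), 'x+': (np.float32(74.99), np.float64(-1.35))}
{'y-': (np.float32(-27.56), np.float64(-0.65)), 'y+': (np.float32(28.41), np.float64(0.32)), 'x-': (np.float32(-75.89), np.float64(3.89)), 'x+': (np.float32(75.92), np.float64(-2.19))}
{'y-': (np.float32(-31.1), np.float64(-0.59)), 'y+': (np.float32(24.97), np.float64(0.42)), 'x-': (np.float32(-77.39), np.float64(-2.34)), 'x+': (np.float32(76.18), np.float64(-2.72))}
s5 [357.38 197.74] [2.8 1.6]
s5 [351.14 198.46] [3.8 1.1]
s6 [357.05 193.67] [4.9 1.1]
s6 [357.28 197.7 ] [2.9 1.2]
pred [[352.03 198.35]
 [354.   193.83]
 [354.78 193.75]
 [354.21 194.51]]
```

Run:
```python
from e import *
for n in("side0","s5","s6"):
    a=cv2.imread(f"pics/{n}.png");d=cv2.resize(a[186:204,338:372],None,fx=8,fy=8,interpolation=cv2.INTER_CUBIC).min(2)
    for t in(115,125,135):
        m=cv2.morphologyEx((d>t).astype(np.uint8),cv2.MORPH_CLOSE,np.ones((3,17),np.uint8))
        k,_,st,ce=cv2.connectedComponentsWithStats(m)
        for i in range(1,k):
            if 250<st[i,4]<4000:
                x,y,w,h=st[i,:4]/8;print(n,t,"c",((ce[i]+.5)/8-.5+[338,186]).round(2),"u",x+338,x+w+338,"v",y+186,y+h+186)
```

```text
side0 115 c [354.05 198.26] u 348.5 360.25 v 197.125 200.25
side0 125 c [354.17 198.22] u 348.875 359.875 v 197.25 200.0
side0 135 c [354.48 198.23] u 349.375 359.5 v 197.375 199.75
s5 115 c [354.04 198.28] u 348.375 360.25 v 197.0 200.375
s5 125 c [354.13 198.24] u 348.625 360.0 v 197.125 200.125
s5 135 c [354.35 198.22] u 349.25 359.625 v 197.25 199.875
s6 115 c [354.61 193.71] u 348.625 361.375 v 192.5 196.125
s6 115 c [354.1  198.31] u 348.5 360.25 v 197.125 200.375
s6 125 c [354.42 193.74] u 348.875 360.875 v 192.75 195.875
s6 125 c [354.21 198.26] u 348.75 360.0 v 197.25 200.125
s6 135 c [354.35 193.75] u 349.25 360.375 v 193.25 195.625
s6 135 c [354.41 198.22] u 349.375 359.625 v 197.375 199.875
```

Both cameras agree that the upper tray sits about 3.7 mm too far toward -y, with x and yaw good. I'll regrip it, lift slightly, shift it and set it down again.

Request:
{"op": "play_rows", "data": {"increments": [{"dp":[0,-45,0],"twist":0,"jaw":0.9},{"dp":[0,-50,0],"twist":0,"jaw":0.9},{"dp":[0,-50,0],"twist":0,"jaw":0.9},{"dp":[0,-50,0],"twist":0,"jaw":0.9},{"dp":[0,-50,0],"twist":0,"jaw":0.9},{"dp":[0,-50,0],"twist":0,"jaw":0.9},{"dp":[0,0,45],"twist":0,"jaw":0.9},{"dp":[0,0,45],"twist":0,"jaw":0.9},{"dp":[0,0,30],"twist":0,"jaw":0.9},{"dp":[0,0,0],"twist":0,"jaw":0.9}]}}

```text
clock: 28.68
ee_pos: [0.4946, 0.2796, 0.1231]
tcp_rot: [0.001, 1.0, -0.028, -0.001]
wrist_force: [-0.4, 0.1, 0.8]
opening: 0.902
grasp_force: 0.0
```

Run:
```python
from h import *
go(.4958,.2788,.05,-3.3)
```

```text
t 28.68 pos [0.4946 0.2796 0.1231] yaw -3.19 -> dp [ 1.2  0.8 73.1] twist 0.1
```

Request:
{"op": "play_rows", "data": {"increments": [{"dp":[1.2,0.8,30],"twist":0.1,"jaw":0.9},{"dp":[0,0,25],"twist":0,"jaw":0.9},{"dp":[0,0,17],"twist":0,"jaw":0.9},{"dp":[0,0,0],"twist":0,"jaw":0.75},{"dp":[0,0,0],"twist":0,"jaw":0.65},{"dp":[0,0,0],"twist":0,"jaw":0.5},{"dp":[0,0,0],"twist":0,"jaw":0.5},{"dp":[0,0,0],"twist":0,"jaw":0.5}], "force": 40}}

```text
clock: 29.68
ee_pos: [0.4975, 0.2783, 0.0539]
tcp_rot: [-0.001, 1.0, -0.029, 0.001]
wrist_force: [-2.2, -0.0, 9.7]
opening: 0.597
grasp_force: 40.5
```

Request:
{"op": "play_rows", "data": {"increments": [{"dp":[0,0,-5],"twist":0,"jaw":0.5},{"dp":[0,0,0],"twist":0,"jaw":0.5}]}}

```text
clock: 29.92
ee_pos: [0.4973, 0.2782, 0.0583]
tcp_rot: [-0.0, 1.0, -0.029, 0.0]
wrist_force: [-0.7, -0.1, -1.6]
opening: 0.593
grasp_force: 42.5
```

Run:
```python
from h import *
go(.4958,.2825,.0535,-3.3)
```

```text
t 29.93 pos [0.4973 0.2782 0.0583] yaw -3.37 -> dp [-1.8 -4.2  4.8] twist -0.1
```

Request:
{"op": "play_rows", "data": {"increments": [{"dp":[0,-4.2,0],"twist":0,"jaw":0.5},{"dp":[0,0,2],"twist":0,"jaw":0.5},{"dp":[0,0,2],"twist":0,"jaw":0.5},{"dp":[0,0,0],"twist":0,"jaw":0.5}]}}

```text
clock: 30.42
ee_pos: [0.4972, 0.2823, 0.054]
tcp_rot: [-0.0, 1.0, -0.029, -0.0]
wrist_force: [-3.7, -0.7, 13.1]
opening: 0.6
grasp_force: 44.0
```

Run:
```python
from h import *
go(.4975,.2825,.0540,-3.3);print(r.observe()["wrist_force"].round(1))
```

```text
t 30.43 pos [0.4972 0.2823 0.054 ] yaw -3.37 -> dp [ 0.3 -0.2 -0. ] twist -0.1
[-3.7 -0.7 13.1]
```

In contact at 13 N. I'll ease off, release and check again.

Request:
{"op": "play_rows", "data": {"increments": [{"dp":[0,0,-0.7],"twist":0,"jaw":0.5},{"dp":[0,0,0],"twist":0,"jaw":0.62},{"dp":[0,0,0],"twist":0,"jaw":0.7},{"dp":[0,0,0],"twist":0,"jaw":0.85},{"dp":[0,0,0],"twist":0,"jaw":0.85},{"dp":[0,0,-20],"twist":0,"jaw":0.85},{"dp":[0,0,-45],"twist":0,"jaw":0.85},{"dp":[0,0,-45],"twist":0,"jaw":0.85},{"dp":[0,0,-45],"twist":0,"jaw":0.85},{"dp":[0,0,-40],"twist":0,"jaw":0.85}]}}

```text
clock: 31.68
ee_pos: [0.4972, 0.2821, 0.251]
tcp_rot: [-0.0, 1.0, -0.029, 0.0]
wrist_force: [-0.3, 0.6, -0.5]
opening: 0.848
grasp_force: 0.0
```

Request:
{"op": "play_rows", "data": {"increments": [{"dp":[0,45,0],"twist":0,"jaw":0.85},{"dp":[0,50,0],"twist":0,"jaw":0.85},{"dp":[0,50,0],"twist":0,"jaw":0.85},{"dp":[0,50,0],"twist":0,"jaw":0.85},{"dp":[0,50,0],"twist":0,"jaw":0.85},{"dp":[0,50,0],"twist":0,"jaw":0.85},{"dp":[0,0,0],"twist":0,"jaw":0.85}]}}

```text
clock: 32.55
ee_pos: [0.4796, -0.0157, 0.2495]
tcp_rot: [0.0, 0.999, -0.032, 0.0]
wrist_force: [0.3, 1.4, 0.4]
opening: 0.853
grasp_force: 0.0
```

Run:
```python
from e import *
a=r.get_image("top");b=r.get_image("side");cv2.imwrite("pics/t7.png",a);cv2.imwrite("pics/s7.png",b)
for n,z in(("t5",.022),("t6",.044),("t7",.044)):edges(cv2.imread(f"pics/{n}.png"),z)
d=cv2.resize(b[186:204,338:372],None,fx=8,fy=8,interpolation=cv2.INTER_CUBIC).min(2)
for t in(115,125,135):
    m=cv2.morphologyEx((d>t).astype(np.uint8),cv2.MORPH_CLOSE,np.ones((3,17),np.uint8))
    k,_,st,ce=cv2.connectedComponentsWithStats(m)
    for i in range(1,k):
        if 250<st[i,4]<4000:
            x,y,w,h=st[i,:4]/8;print(t,"c",((ce[i]+.5)/8-.5+[338,186]).round(2),"u",x+338,x+w+338,"v",y+186,y+h+186)
th=np.radians(-3.3);E=np.array([494.9,281])/1000+.075*np.array([np.cos(th),np.sin(th)])
q=proj("side",[[*E,.011],[*E,.033]]);print("aligned delta",(q[1]-q[0]).round(2))
```

```text
{'y-': (np.float32(-27.56), np.float64(-0.65)), 'y+': (np.float32(28.41), np.float64(0.32)), 'x-': (np.float32(-75.89), np.float64(3.89)), 'x+': (np.float32(75.92), np.float64(-2.19))}
{'y-': (np.float32(-31.1), np.float64(-0.59)), 'y+': (np.float32(24.97), np.float64(0.42)), 'x-': (np.float32(-77.39), np.float64(-2.34)), 'x+': (np.float32(76.18), np.float64(-2.72))}
{'y-': (np.float32(-31.32), np.float64(-0.31)), 'y+': (np.float32(28.3), np.float64(0.38)), 'x-': (np.float32(-77.92), np.float64(2.12)), 'x+': (np.float32(75.54), np.float64(1.91))}
115 c [347.69 190.95] u 346.5 351.0 v 190.375 192.25
115 c [356.6  193.44] u 349.625 363.25 v 192.125 195.5
115 c [354.11 198.29] u 348.5 360.25 v 197.125 200.375
125 c [356.74 193.39] u 350.0 363.0 v 192.25 195.25
125 c [354.22 198.24] u 348.875 360.0 v 197.25 200.125
135 c [357.08 193.28] u 352.0 362.625 v 192.375 194.75
135 c [354.51 198.23] u 349.5 359.625 v 197.375 199.875
aligned delta [ 1.99 -4.51]
```

The edges now line up: the far rim is at 28.3 mm against 28.4 mm, the ends agree within 0.5 mm, the yaw matches, and the lower tray has not moved. Handing in.

```bash
python3 -c "
from workcell import r
print(r.close_job())"
```

```text
the job is handed in; nothing more can be done
None
```

I handed the job in at about 33 s of the 72 s allowed. The post tray and bush tray each hold three parts of their own kind, and the emptied tray sits level on the empty one. Its edges line up to about 1 mm after I regripped it once to fix a 3.7 mm offset.

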